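# Slide the teacup off the candy box's spring lid and pop the lid ajar

### The arm

A 6-joint arm with a two-finger parallel gripper is mounted at the origin on the work surface. World frame = base frame: x ahead of the robot, y to its left, z up, the work surface at z = 0. Lengths are in m, angles in rad, forces in N, time in s.
With the tool pointing down it reaches from about 0.35 to 0.925 m from the base axis. Payload 6.4 kg.
Tool frame: the origin (TCP) lies at the very end of the fingers, on their centre line; the grasp point (between the pads) lies 19 mm behind it; z points along the fingers, y is the direction in which the jaws open and shut (so a half turn about z gives the same grasp; the last joint's range is limited). The gripper opens to 85 mm and grips with 20 to 120 N. Pads are 22 mm wide; open, the fingers measure 114 mm over their backs; the gripper's body (76 mm by 85 mm) begins 54 mm behind the grasp point. The pads swing forward as they close: fully open they stand 13 mm farther back than shut.
Start: joints at [1.031, 0.245, 1.558, -0, 1.339, -0.174], TCP at [0.233, 0.607, 0.231] pointing down, gripper open.
Joint ranges: [-3.13, 3.13], [-1.02, 2.26], [0.13, 2.54], [-0.95, 4.09], [0.21, 2.88], [-2.74, 2.74]. Speed limits (rad/s): [2.57, 2.57, 3.14, 3.14, 3.14, 3.14].

### API

Orientations are given as a rotation vector (axis times angle).
In Python, from bench import arm gives the robot as it stands. The module is installed in compiled form; this text tells all that it offers.
- The arm moves only by the tool play_rows, never from a script. Its argument "plan" is one flat list of numbers, 7 for each row, row after row: the closure, from -1 (fully open) to 1 (shut), then the shift along the tool's x, y, z in mm, then the turn, a rotation vector about the tool's x, y, z in degrees. In form: [hand, dx, dy, dz, rx, ry, rz, hand, dx, dy, dz, rx, ry, rz, ...]. A call has 1 to 12 rows; each row shifts and turns the commanded pose from where the row before left it, along the tool's axes as they then stand; what a row does not reach is not made up. A row lasts 1/8 s, in which the tool goes at most 62.5 mm and 10.7 degrees, less where a joint would pass 70% of its speed; a pose out of reach is approached as far as the arm can. A call with a gripper value outside its range is refused whole. The fingers move at their own pace and stop on an object; the grip force is fixed at half the most. Time passes only in rows, so rows that do not move let the fingers close. It gives the time, the measured TCP pose, the force and the opening at its end, in the units of the state.
- arm.state(): the state, without advancing time (a new reading comes with each control period).
- arm.read_camera(name): name is "scene" or "top" or "wrist"; returns the picture (480x640x3 uint8, blue, green, red); there is no depth.
- arm.calibration(name): a dict with "fx", "fy", "cx", "cy" (pixels), "world_to_cam" (4x4, takes a point from world to camera coordinates); the wrist camera has in their place "mount" (4x4, takes a point from camera to tool coordinates, whose origin is the TCP and whose axes are the flange's). Camera axes: x right, y down, z forward; pixel columns grow to the right and rows downward; lengths in m; the calibration is good to about 2 mm. A picture is of the moment at which its call begins: read the wrist's pose just before it. calibration takes no time and is no camera call.
- arm.hand_in(): hands the job in, once; it reports no verdict.
The state is a dict: "time_s": time; "joint_pos": joint angles; "qvel": joint speeds; "tau": joint torques, N m; "eef_pos": TCP position; "tcp_rot": TCP orientation; "wrist_force": force on the tool from outside, world axes, zero at the start; "torque": the same for the moment, N m; "finger_gap": finger opening in m.
Only numpy, scipy, OpenCV 4.12 (cv2) and the standard library are available. Lean on these libraries where they do the work, as an engineer would, in place of code of your own. Each camera call takes 0.05 s, during which the arm holds its last target.

### The job

Someone left a teacup standing on the large push-to-open lid of the candy box. Without lifting or tipping the cup, push it sideways across the flat top until its foot stands wholly on the round bamboo coaster let into the box, then press the free edge of the large lid down on its thumb pad and let go, so that the catch releases and the lid springs ajar. Leave the small lid shut and the other things where they are.

Things in the scene. Friction and masses are not known exactly. Their poses are not given: they have to be found in the camera images.
- candy_box: Red candy box fixed on the table, 180 (x) x 350 (y) x 62 mm high; origin: centre of underside, z up. Along its own y the top has a large black lid (y +21 to +169 mm), a red fixed deck (-90 to +20) and a small black lid (-168 to -92). Deck 62 mm above the table, lids 1 mm higher; a cup slides across. Both lids: x -83 to +83 mm, hinged along the far (+x) edge, free edge at -x.
- coaster (a point): Centre of the round bamboo coaster, 90 mm across, let in flush with the deck between the lids; box-frame position x 0, y -35, z 62 mm. The cup has to stand with its foot wholly on it.
- cup: White porcelain teacup without handle that stands on the large lid at the start; foot 48 mm across, 58 mm across 15 mm up, rim 68 mm across, 55 mm high, wall 3 mm, about 0.14 kg (varies). Origin at the centre of its underside, z up.
- lid (a joint): Large lid's angle, rad: 0 shut and caught, negative pressed down, positive open. The catch lets go when the free edge is pushed about 4 mm down (-0.03; stop at -0.05, 7 mm), which takes about 4 N on the thumb pad, more nearer the hinge. As the finger is withdrawn upward, the spring raises the lid to 0.42 (free edge 65 mm up) and holds it there. Pressed again, it does not catch.
- lid_pad (a point): Centre of the top of the large lid's thumb pad, a raised steel disc 26 mm across and 2 mm high in the middle of its free edge, 148 mm from the hinge; box-frame position x -65, y +95, z 65 mm while shut.
- small_lid (a joint): Angle of the small lid, rad: 0 = shut. Same kind of catch as the large lid; it has to stay shut.
- sugar_jar: White porcelain sugar jar with knob, 54 mm across, 50 mm high, standing on the small lid; stays where it is. Origin at the centre of its underside.
- cup_b: Second teacup, same as the first, on the table to the left of the box (its +y side). Origin at the centre of its underside.
- cup_c: Third teacup, same as the first, on the table close behind the box (its +x side). Origin at the centre of its underside.
- ashtray: Green glass ashtray, 104 mm across, 32 mm high, on the table to the right of the box (its -y side). Origin at the centre of its underside.
- remote: Black remote control, 160 x 45 x 18 mm, on the table at the right. Origin at the centre of its underside.
Things that resemble listed ones, but are neither listed nor needed, are in the scene too. Leave any purple look-alike of the cup alone.

How it is judged:
By the outcome, as a careful person would: the job done as asked, in the order asked, and still so for the second after the job is handed in, with the robot touching nothing.
It also fails if it takes over 48 s, if anything falls off the work surface, if the arm or the gripper's body presses on something with over 40 N, if the wrist force passes 120 N, or if a joint passes its speed limit or range.

## Working session

There is one attempt and no reset: what is moved stays moved. The work goes in short steps, Python scripts to look and compute and a tool call to move; the robot and the scene stay as the last step left them, time stands still between calls to the robot, and variables do not carry over. Pictures are saved under pics/ and viewed, and the job is handed in when it is done.

Besides the shell and the picture viewer there is one more tool, called after "Emit:" as a command line: name --argument value ..., lists and objects as JSON in quotes. play_rows: Moves the arm, as the interface text tells. Its arguments: {"type":"object","properties":{"plan":{"type":"array"}},"required":["plan"]}

```bash
mkdir -p pics; python3 - <<'E'
from bench import arm
import cv2
s=arm.state();print(s)
for n in("scene","top","wrist"):
    cv2.imwrite(f"pics/{n}0.png",arm.read_camera(n));print(n,arm.calibration(n))
E
```

```text
{'time_s': 0.0, 'joint_pos': array([ 1.03090308e+00,  2.45830908e-01,  1.55902409e+00,  2.01330533e-06,
        1.33869854e+00, -1.74128978e-01]), 'qvel': array([ 1.23970521e-04, -6.67634506e-05, -1.56325553e-04, -5.91110913e-04,
       -1.22161068e-03, -8.03369211e-04]), 'tau': array([ 9.62344966e-04, -4.29507279e+01, -3.26126647e+01, -5.43712906e-05,
        5.30751538e-03, -1.73107139e-06]), 'eef_pos': array([0.23219926, 0.60650898, 0.23016414]), 'tcp_rot': array([-5.71219362e-01, -3.08852517e+00,  2.88423285e-03]), 'wrist_force': array([-0.0600096 , -0.15334368,  0.49757895]), 'torque': array([-0.01572806,  0.06139062, -0.01865246]), 'finger_gap': 0.08577581577070446}
scene {'fx': 543.2426638048975, 'fy': 543.2426638048975, 'cx': 320.5826916245283, 'cy': 243.8523200322674, 'world_to_cam': array([[ 0.32845682,  0.94447985,  0.00859784, -0.13144567],
       [ 0.72462491, -0.24613936, -0.64368793, -0.35536103],
       [-0.60583402,  0.2176539 , -0.76523978,  1.9112693 ],
       [ 0.        ,  0.        ,  0.        ,  1.        ]])}
top {'fx': 434.9027943867952, 'fy': 434.9027943867952, 'cx': 319.7237623682485, 'cy': 243.350187512751, 'world_to_cam': array([[ 0.00437917, -0.99981645,  0.01865168, -0.09054735],
       [-0.98659627, -0.00736231, -0.16301412,  0.54878755],
       [ 0.16312151, -0.01768781, -0.98644742,  0.941432  ],
       [ 0.        ,  0.        ,  0.        ,  1.        ]])}
wrist {'fx': 416.6578068741517, 'fy': 416.6578068741517, 'cx': 312.4133996572344, 'cy': 239.99609950227835, 'mount': array([[ 2.83152184e-04, -9.64926421e-01, -2.62520325e-01,
         6.53004258e-02],
       [ 9.99999875e-01,  1.65014399e-04,  4.72060192e-04,
        -2.69777184e-04],
       [-4.12183718e-04, -2.62520426e-01,  9.64926347e-01,
        -1.42670023e-01],
       [ 0.00000000e+00,  0.00000000e+00,  0.00000000e+00,
         1.00000000e+00]])}
```

View pics/top0.png

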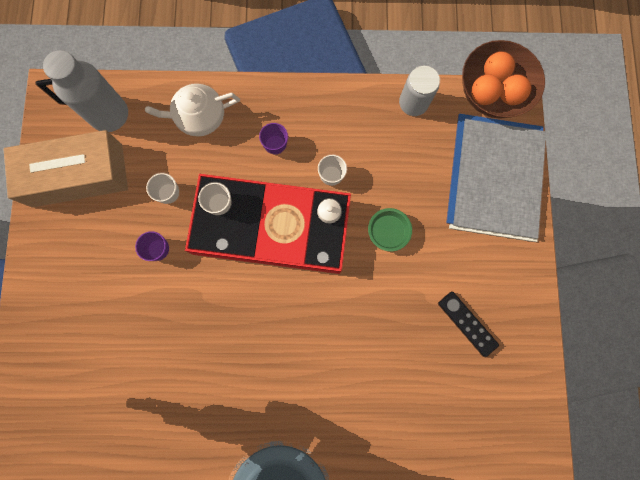

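View pics/scene0.png

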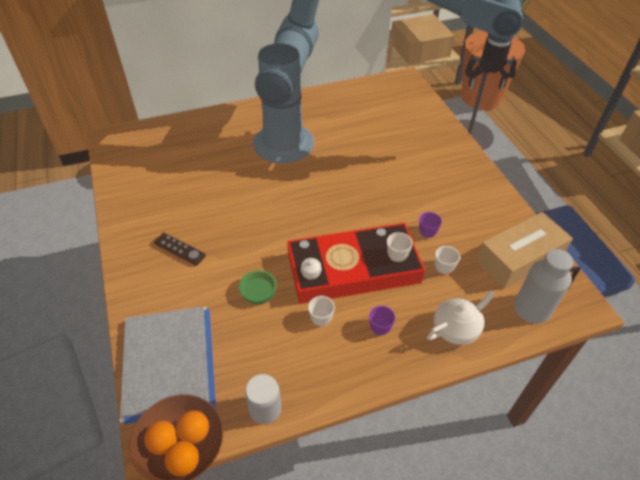

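View pics/wrist0.png

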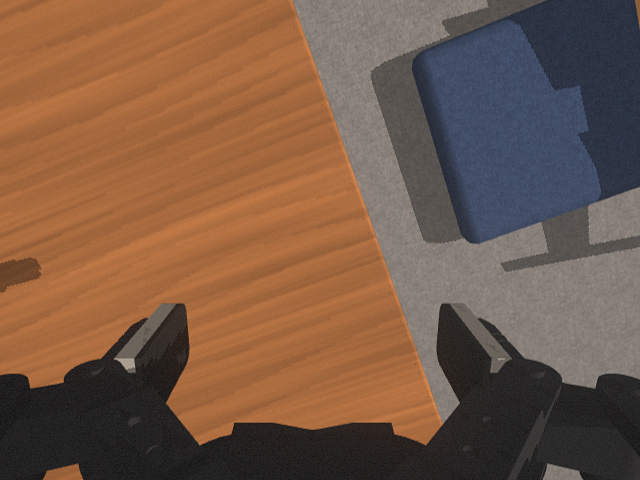

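Top view: the target cup is on the large black lid at about (215,199). The other white cups are cup_b (163,188) and cup_c (332,169). The purple look-alikes are at (152,247) and (274,138). Pads are at (222,244) and (323,257), the coaster at (284,224). Only the cup at (215,199) stands on the large lid, so it is the one meant. I'll measure it and confirm in a crop.

```bash
cat > h.py <<'E'
import numpy as np,cv2
from bench import arm
def ray(n,uv,z):
    c=arm.calibration(n);T=np.linalg.inv(c["world_to_cam"])
    d=T[:3,:3]@np.array([(uv[0]-c["cx"])/c["fx"],(uv[1]-c["cy"])/c["fy"],1]);o=T[:3,3]
    return (o+d*(z-o[2])/d[2])
def proj(n,p):
    c=arm.calibration(n);q=c["world_to_cam"]@np.append(p,1)
    return np.array([c["fx"]*q[0]/q[2]+c["cx"],c["fy"]*q[1]/q[2]+c["cy"]])
E
python3 - <<'E'
from h import *
for n,(x,y,w,h),k in (("top",(140,150,230,140),3.4),("scene",(270,200,190,140),4)):
    im=cv2.imread(f"pics/{n}0.png")[y:y+h,x:x+w]
    cv2.imwrite(f"pics/{n}0c.png",cv2.resize(im,None,fx=k,fy=k,interpolation=cv2.INTER_CUBIC))
im=cv2.imread("pics/top0.png");hsv=cv2.cvtColor(im,cv2.COLOR_BGR2HSV)
blk=(hsv[...,2]<60).astype(np.uint8)
roi=np.zeros_like(blk);roi[165:280,180:360]=1
for nm,m in(("black",blk*roi),("red",cv2.inRange(hsv,(0,200,90),(6,255,255))*roi+cv2.inRange(hsv,(174,200,90),(180,255,255))*roi),
  ("grey",cv2.inRange(hsv,(0,0,110),(180,50,255))*roi),("bamboo",cv2.inRange(hsv,(10,60,120),(25,170,255))*roi)):
    cs,_=cv2.findContours(m,cv2.RETR_EXTERNAL,cv2.CHAIN_APPROX_NONE)
    for c in cs:
        if cv2.contourArea(c)>50:
            print(nm,cv2.contourArea(c),cv2.boundingRect(c),np.round(cv2.minEnclosingCircle(c),1) if 0 else cv2.minEnclosingCircle(c), cv2.minAreaRect(c))
E
```

```text
black 2277.5 (305, 192, 42, 75) ((325.9599304199219, 229.1856231689453), 38.7672233581543) ((326.2314453125, 229.26417541503906), (33.70174789428711, 72.09530639648438), 7.594643592834473)
black 3614.5 (189, 177, 76, 79) ((226.5, 216.0), 48.65449142456055) ((226.4099884033203, 216.1300048828125), (66.75088500976562, 72.54915618896484), 8.130101203918457)
grey 89.5 (317, 252, 12, 11) ((322.5769348144531, 256.70513916015625), 5.888735294342041) ((322.5, 257.0), (10.0, 11.0), 90.0)
grey 90.5 (216, 239, 12, 11) ((221.5, 243.5), 6.041623115539551) ((221.5, 244.0), (10.0, 11.0), 90.0)
grey 428.5 (317, 198, 24, 25) ((328.5465087890625, 210.2558135986328), 12.268095016479492) ((329.0000305175781, 210.50003051757812), (23.33452033996582, 23.33452033996582), 45.0)
grey 806.5 (198, 182, 33, 33) ((214.23403930664062, 198.72340393066406), 17.033342361450195) ((214.0, 198.0), (32.0, 32.0), 90.0)
grey 398.5 (318, 165, 28, 20) ((331.5, 169.86842346191406), 14.351112365722656) ((331.5, 174.5), (19.0, 27.0), 90.0)
bamboo 63.5 (345, 246, 15, 8) ((352.0, 249.5), 7.43313455581665) ((352.0034484863281, 249.45864868164062), (14.36686897277832, 6.062320709228516), 4.763641834259033)
bamboo 2330.0 (180, 244, 180, 36) ((269.5, 262.0), 91.1003189086914) ((269.5, 261.5), (179.0, 35.0), 0.0)
bamboo 96.0 (347, 227, 13, 10) ((353.0, 231.5), 7.500100135803223) ((353.0, 231.5), (9.0, 12.0), 90.0)
bamboo 268.0 (180, 206, 12, 36) ((184.61782836914062, 223.43948364257812), 17.634971618652344) ((185.5, 223.5), (35.0, 11.0), 90.0)
bamboo 1148.5 (265, 204, 39, 39) ((284.0, 223.25), 19.851106643676758) ((284.0, 223.0), (38.0, 38.0), 90.0)
bamboo 122.5 (341, 165, 19, 16) ((350.0, 172.5), 11.715475082397461) ((350.0, 172.5), (15.0, 18.0), 90.0)
bamboo 2340.0 (180, 165, 180, 38) ((269.5, 183.5), 91.3921127319336) ((270.2459716796875, 176.52316284179688), (181.91912841796875, 32.85675811767578), 6.102779388427734)
```

View pics/top0c.png

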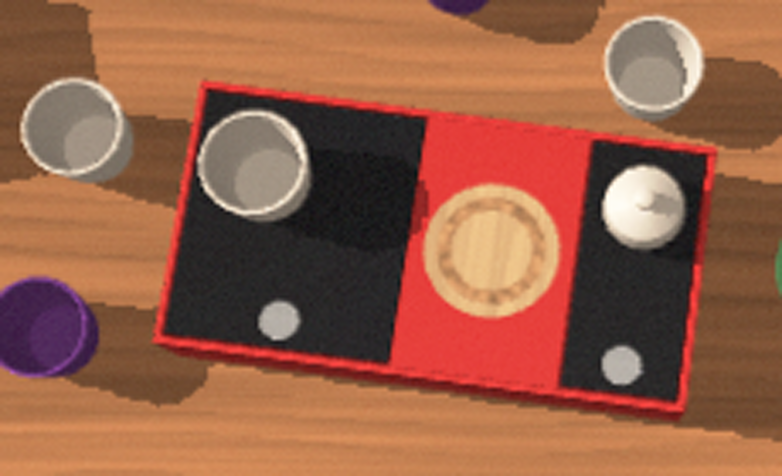

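View pics/scene0c.png

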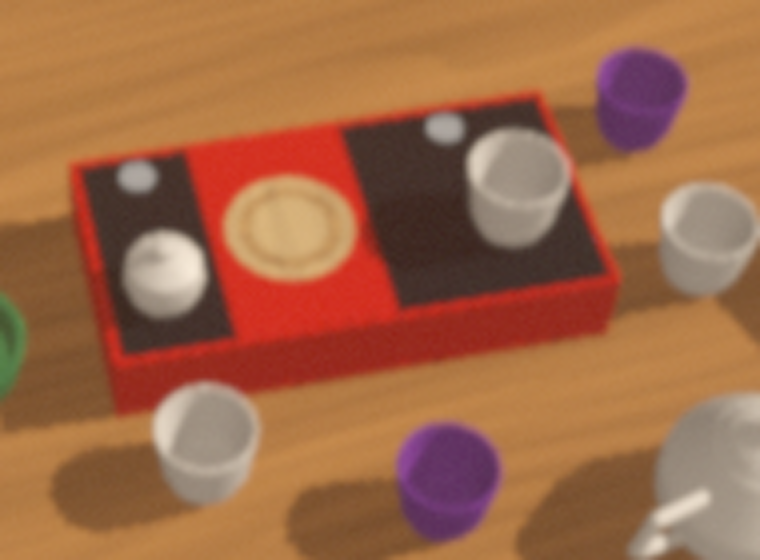

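```bash
cat >> h.py <<'E'
def boxfit():
    co=ray("top",(284.4,223.5),.062);p1=ray("top",(222.0,244.3),.065);p2=ray("top",(322.9,257.3),.065)
    W=np.array([co,p1,p2])[:,:2];B=np.array([[0,-.035],[-.065,.095],[-.065,-.130]])
    Wc=W-W.mean(0);Bc=B-B.mean(0);U,S,V=np.linalg.svd(Bc.T@Wc);R=(U@V).T
    t=W.mean(0)-R@B.mean(0);return R,t,W-(B@R.T+t)
E
python3 - <<'E'
from h import *
R,t,e=boxfit();print("yaw",np.degrees(np.arctan2(R[1,0],R[0,0])),t,"res mm",e*1000)
cup=ray("top",(214.6,197.9),.118)[:2];print("cup",cup,"box frame",R.T@(cup-t))
cs=ray("scene",(270+518/4,200+166/4),.118)[:2];print("cup by scene",cs,R.T@(cs-t))
for nm,q,z in(("coaster",(270+290/4,200+227/4),.062),("pad",(270+445/4,200+128/4),.065),("pad2",(270+137/4,200+177/4),.065)):
  print(nm,R.T@(ray("scene",q,z)[:2]-t))
b=ray("top",(140+74/3.4,150+128/3.4),.055)[:2];print("cupb",b,R.T@(b-t))
b=ray("top",(140+643/3.4,150+203/3.4),.11)[:2];print("jar",b,R.T@(b-t))
d=(R@[0,-.035]+t)-cup;print("push",d,np.linalg.norm(d),np.degrees(np.arctan2(d[1],d[0])),"coaster",R@[0,-.035]+t,"pad",R@[-.065,.095]+t)
from scipy.spatial.transform import Rotation as Ro
print(Ro.from_rotvec(arm.state()["tcp_rot"]).as_matrix())
E
```

```text
yaw -6.992122567116176 [0.59536773 0.02720908] res mm [[ 0.13959488  0.06932634]
 [-0.01203736  0.14953062]
 [-0.12755753 -0.21885696]]
cup [0.63379921 0.1382783 ] box frame [0.02462489 0.11492157]
cup by scene [0.63501812 0.14295833] [0.02526502 0.11971517]
coaster [ 0.001921   -0.03078035]
pad [-0.06151826  0.09900767]
pad2 [-0.06152402 -0.12614873]
cupb [0.67392974 0.27387625] [0.04795023 0.25439626]
jar [ 0.61214682 -0.10602289] [ 0.03287301 -0.13019854]
push [-0.04269213 -0.14580893] 0.1519304508062995 -106.31976950295552 coaster [ 0.59110708 -0.00753063] pad [0.54241576 0.12941519]
[[-9.33843655e-01  3.57680548e-01 -8.08194814e-04]
 [ 3.57681360e-01  9.33842710e-01 -1.35587152e-03]
 [ 2.69757965e-04 -1.55524824e-03 -9.99998754e-01]]
```

Emit:
play_rows --plan '[0.2, 0, 0, 0, 0, 0, 10.6, 0.2, 0, 0, 0, 0, 0, 10.6, 0.2, 0, 0, 0, 0, 0, 10.6, 0.2, 0, 0, 0, 0, 0, 10.6, 0.2, 0, 0, 0, 0, 0, 10.6, 0.2, 0, 0, 0, 0, 0, 10.6, 0.2, 0, 0, 0, 0, 0, 10.6, 0.2, 0, 0, 0, 0, 0, 10.6, 0.2, 0, 0, 0, 0, -8.5, 0, 0.2, 0, 0, 0, 0, -8.5, 0, 0.2, 0, 0, 0, 0, -8.5, 0, 0.2, 0, 0, 0, 0, 0, 0]'

```text
time_s: 1.65
eef_pos: [0.2325, 0.6074, 0.2283]
tcp_rot: [2.254, 1.707, -0.514]
wrist_force: [0.6, -0.2, -0.3]
finger_gap: 0.034
```

```bash
cat >> h.py <<'E'
from scipy.spatial.transform import Rotation as Ro
def mv(target,frm=None):
    s=arm.state();R=Ro.from_rotvec(s["tcp_rot"]).as_matrix()
    f=s["eef_pos"] if frm is None else np.array(frm)
    return np.round(R.T@(np.array(target)-f)*1000,1)
E
python3 - <<'E'
from h import *
s=arm.state();R=Ro.from_rotvec(s["tcp_rot"]).as_matrix();print(R, s["joint_pos"])
a=(.6555,.2126,.19);print(mv(a),mv((.6555,.2126,.072),a))
E
```

```text
[[ 0.24408072  0.96251289 -0.11829433]
 [ 0.86771166 -0.27123421 -0.4165435 ]
 [-0.43301395 -0.00097514 -0.90138669]] [ 1.06942599  0.5189916   1.25673158 -0.09928452  1.80274238  1.34250409]
[-222.7  514.3  148.9] [5.110e+01 1.000e-01 1.064e+02]
```

Emit:
play_rows --plan '[0.2, -22.3, 51.4, 14.9, 0, 0, 0, 0.2, -22.3, 51.4, 14.9, 0, 0, 0, 0.2, -22.3, 51.4, 14.9, 0, 0, 0, 0.2, -22.3, 51.4, 14.9, 0, 0, 0, 0.2, -22.3, 51.4, 14.9, 0, 0, 0, 0.2, -22.3, 51.4, 14.9, 0, 0, 0, 0.2, -22.3, 51.4, 14.9, 0, 0, 0, 0.2, -22.3, 51.4, 14.9, 0, 0, 0, 0.2, -22.3, 51.4, 14.9, 0, 0, 0, 0.2, -22.3, 51.4, 14.9, 0, 0, 0, 0.2, 0, 0, 0, 0, 0, 0]'

```text
time_s: 3.02
eef_pos: [0.6568, 0.2082, 0.193]
tcp_rot: [2.26, 1.702, -0.508]
wrist_force: [-0.4, 0.6, -1.1]
finger_gap: 0.0342
```

```bash
python3 - <<'E'
from h import *
s=arm.state();R=Ro.from_rotvec(s["tcp_rot"]).as_matrix();print(s["eef_pos"],R.round(3),s["joint_pos"].round(2))
im=arm.read_camera("wrist");cv2.imwrite("pics/w1.png",im);cv2.imwrite("pics/t1.png",arm.read_camera("top"))
c=arm.calibration("wrist");T=np.eye(4);T[:3,:3]=R;T[:3,3]=s["eef_pos"];M=np.linalg.inv(T@c["mount"])
Rb,t,_=boxfit()
for nm,p in(("cuprim",(.6338,.1383,.118)),("coaster",(*(Rb@[0,-.035]+t),.062)),("pad",(*(Rb@[-.065,.095]+t),.065)),("corner",(*(Rb@[.083,.169]+t),.063)),("corner2",(*(Rb@[-.083,.169]+t),.063))):
    q=M@np.append(p,1);print(nm,c["fx"]*q[0]/q[2]+c["cx"],c["fy"]*q[1]/q[2]+c["cy"],q[2])
E
```

```text
[0.65679642 0.20819308 0.19298279] [[ 0.25   0.961 -0.117]
 [ 0.868 -0.276 -0.413]
 [-0.429  0.002 -0.903]] [ 0.28  0.54  1.3  -0.37  1.55  0.61]
cuprim 305.98029646507797 293.50330226397483 0.2595810668552878
coaster 307.29706206953017 356.6313912089985 0.40099157172903555
pad 196.46500319791332 271.85230855387954 0.321647109617763
corner 384.3998177879942 160.06020555621978 0.26071121783654305
corner2 133.8160038159488 194.92058711512118 0.27738791554914904
```

View pics/w1.png

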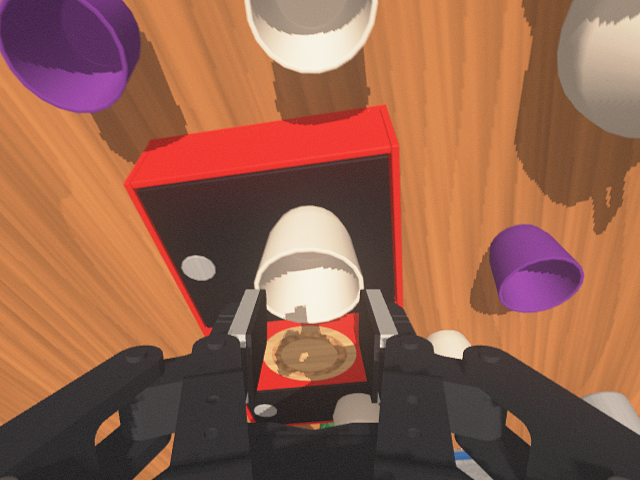

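View pics/t1.png

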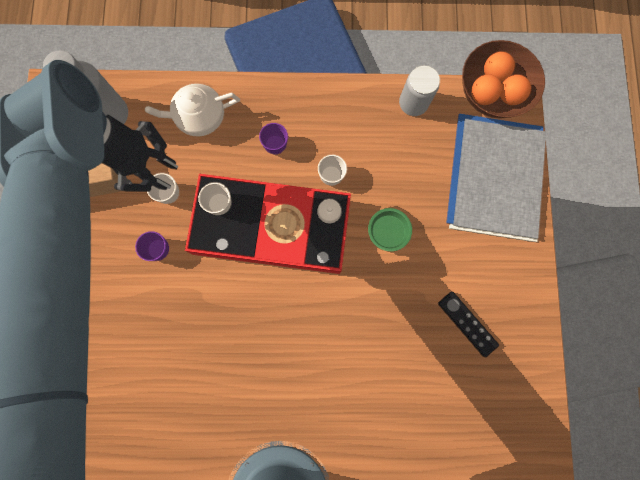

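Wrist view: the cup is centred between the fingers, with its rim centre at about (309,291), 3 px from the prediction. The purple cups are off to the sides at (70,50) and (537,268). The wrist view puts everything about 2 mm further toward +x and +y than the top view, halfway to the scene camera's answer. Now I'll lower the fingers behind the cup.

```bash
python3 - <<'E'
from h import *
print(arm.state()["eef_pos"],mv((.657,.2145,.073)))
E
```

```text
[0.65480853 0.21147143 0.19318935] [ 54.8   1.2 107. ]
```

Emit:
play_rows --plan '[0.2, 11, 0.3, 21.4, 0, 0, 0, 0.2, 11, 0.3, 21.4, 0, 0, 0, 0.2, 11, 0.2, 21.4, 0, 0, 0, 0.2, 11, 0.2, 21.4, 0, 0, 0, 0.2, 10.8, 0.2, 21.4, 0, 0, 0, 0.2, 0, 0, 0, 0, 0, 0, 0.2, 0, 0, 0, 0, 0, 0, 0.2, 0, 0, 0, 0, 0, 0]'

```text
time_s: 4.12
eef_pos: [0.6582, 0.2152, 0.0742]
tcp_rot: [2.256, 1.706, -0.507]
wrist_force: [-0.1, -0.1, -0.1]
finger_gap: 0.034
```

```bash
python3 - <<'E'
from h import *
s=arm.state();R=Ro.from_rotvec(s["tcp_rot"]).as_matrix();print(s["eef_pos"],R.round(3),s["wrist_force"])
im=arm.read_camera("wrist");cv2.imwrite("pics/w2.png",im)
im=arm.read_camera("scene")[180:340,260:500];cv2.imwrite("pics/s2.png",cv2.resize(im,None,fx=3.3,fy=3.3,interpolation=cv2.INTER_CUBIC))
d=np.array([.5931-.636,-.0053-.1405]);print(np.linalg.norm(d));d/=np.linalg.norm(d)
print("behind", (np.array([.636,.1405])-s["eef_pos"][:2])@d,"lat",d[0]*(s["eef_pos"][1]-.1405)-d[1]*(s["eef_pos"][0]-.636),"per10mm",R.T@np.append(d,0)*10, "dz1", R.T@[0,0,1])
E
```

```text
[0.65816459 0.2151609  0.07422917] [[ 0.246  0.962 -0.115]
 [ 0.869 -0.272 -0.414]
 [-0.429  0.002 -0.903]] [-0.07316476 -0.11198843 -0.12871357]
0.151980426371293
behind 0.07788121558663985 lat 0.00018847177376591848 per10mm [-9.0315784  -0.11086632  4.29165472] dz1 [-0.42921397  0.00232486 -0.90319985]
```

View pics/w2.png

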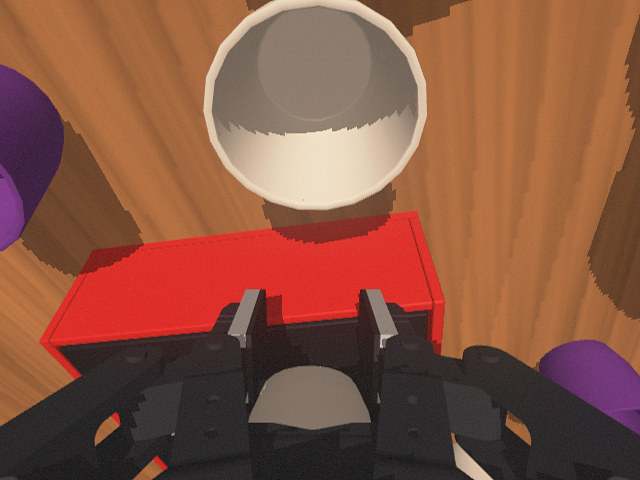

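View pics/s2.png

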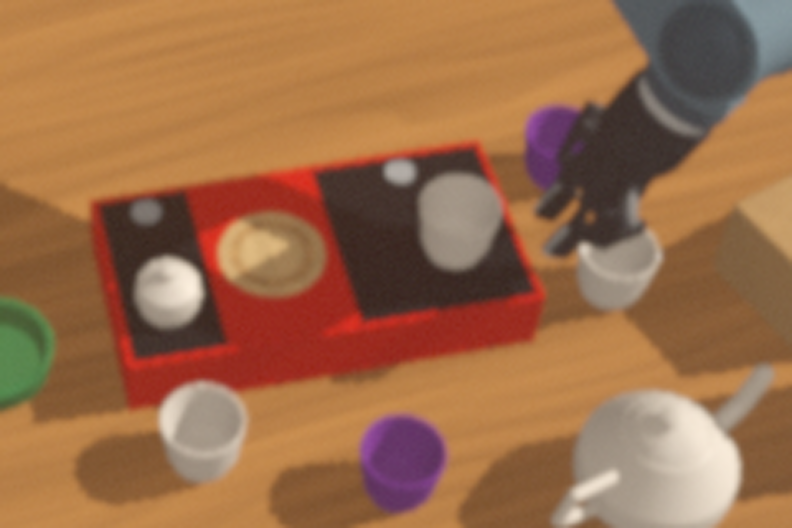

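The cup is centred between the fingertips, which stand low behind it. Starting a slow push.

Emit:
play_rows --plan '[0.2, -7.7, -0.1, 3.6, 0, 0, 0, 0.2, -7.7, -0.1, 3.6, 0, 0, 0, 0.2, -7.7, -0.1, 3.6, 0, 0, 0, 0.2, -4.5, -0.1, 2.1, 0, 0, 0, 0.2, -4.5, -0.1, 2.1, 0, 0, 0, 0.2, -4.5, -0.1, 2.1, 0, 0, 0, 0.2, -4.5, -0.1, 2.1, 0, 0, 0, 0.2, -4.5, -0.1, 2.1, 0, 0, 0, 0.2, -4.5, -0.1, 2.1, 0, 0, 0]'

```text
time_s: 5.35
eef_pos: [0.6412, 0.1617, 0.073]
tcp_rot: [2.256, 1.707, -0.51]
wrist_force: [0.3, -0.2, -0.8]
finger_gap: 0.0343
```

```bash
cat > look.py <<'E'
from h import *;import sys
k=sys.argv[1]
s=arm.state();R=Ro.from_rotvec(s["tcp_rot"]).as_matrix();p=s["eef_pos"];print(p,s["wrist_force"],s["time_s"])
d=np.array([.5931-.636,-.0053-.1405]);d/=np.linalg.norm(d)
print("TCP behind coaster mm", 1000*(np.array([.5931,-.0053])-p[:2])@d,"lat",1000*(d[0]*(p[1]-.1405)-d[1]*(p[0]-.636)))
im=arm.read_camera("scene")[180:340,260:500];cv2.imwrite(f"pics/s{k}.png",cv2.resize(im,None,fx=3.3,fy=3.3,interpolation=cv2.INTER_CUBIC))
im=arm.read_camera("top")[150:290,140:370];cv2.imwrite(f"pics/t{k}.png",cv2.resize(im,None,fx=3.4,fy=3.4,interpolation=cv2.INTER_CUBIC))
E
python3 look.py 3
```

```text
[0.64119121 0.16174787 0.07302967] [ 0.29660423 -0.16714363 -0.77390043] 5.35
TCP behind coaster mm 173.82957498874399 lat -1.0176009925874874
```

View pics/s3.png

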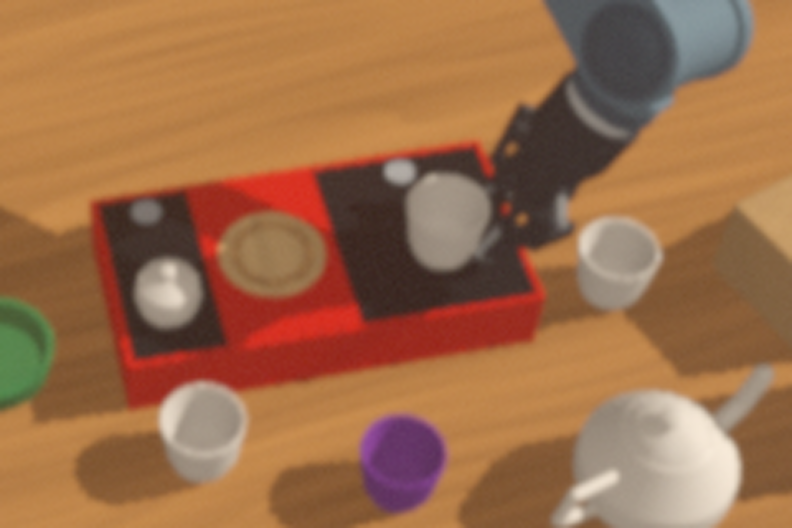

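View pics/t3.png

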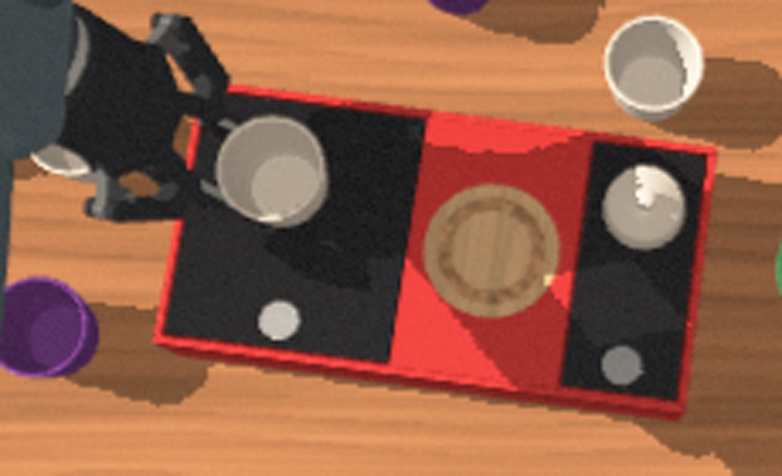

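The cup has slid about 10 mm, is upright and sits snugly between the fingertips. Continuing.

Emit:
play_rows --plan '[0.2, -5, 0, 2.3, 0, 0, 0, 0.2, -5, 0, 2.3, 0, 0, 0, 0.2, -5, 0, 2.3, 0, 0, 0, 0.2, -5, 0, 2.3, 0, 0, 0, 0.2, -5, 0, 2.3, 0, 0, 0, 0.2, -5, 0, 2.3, 0, 0, 0, 0.2, -5, 0, 2.3, 0, 0, 0, 0.2, -5, 0, 2.3, 0, 0, 0, 0.2, -5, 0, 2.3, 0, 0, 0, 0.2, -5, 0, 2.3, 0, 0, 0, 0.2, -5, 0, 2.3, 0, 0, 0, 0.2, -5, 0, 2.3, 0, 0, 0]'

```text
time_s: 6.95
eef_pos: [0.6233, 0.098, 0.074]
tcp_rot: [2.256, 1.707, -0.51]
wrist_force: [0.6, 0.4, -0.5]
finger_gap: 0.0341
```

```bash
python3 look.py 4
```

```text
[0.62325444 0.0980278  0.07402319] [ 0.64003332  0.41435257 -0.52541038] 6.95
TCP behind coaster mm 107.63766938930215 lat -0.23848362728825545
```

View pics/t4.png

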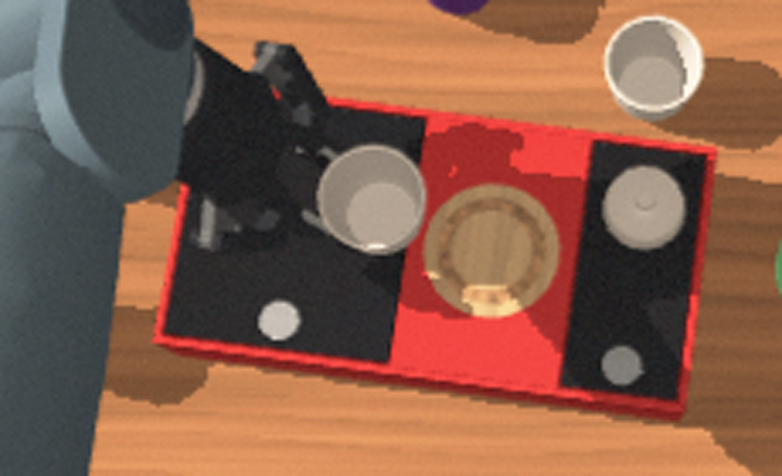

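View pics/s4.png

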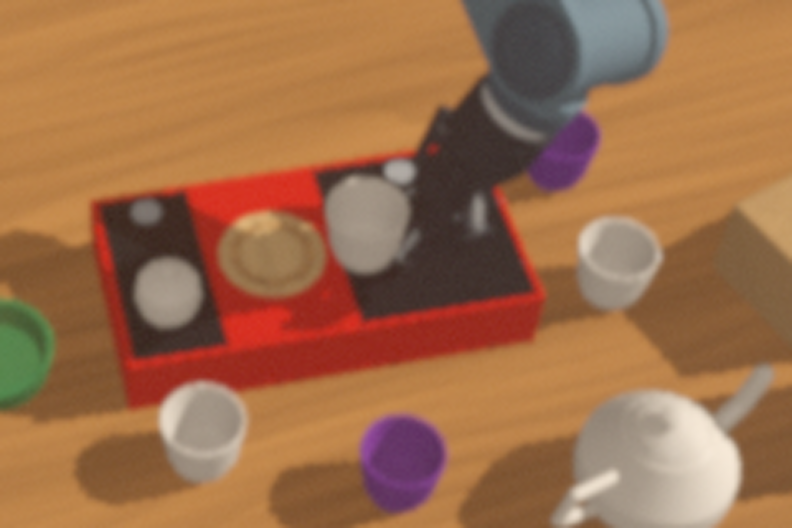

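```bash
python3 - <<'E'
from h import *
R,t,_=boxfit()
for q in((272,171),(371.5,199.5)):
  c=ray("top",(140+q[0]/3.4,150+q[1]/3.4),.118)[:2];print(c,"box",R.T@(c-t), (R@[0,-.035]+t-c), np.linalg.norm(R@[0,-.035]+t-c))
E
```

```text
[0.62865612 0.1266112 ] box [0.02094031 0.10271515] [-0.03754904 -0.13414182] 0.13929809410383687
[0.61090173 0.06396599] box [0.01094395 0.03837455] [-0.01979466 -0.07149662] 0.0741862165709831
```

Emit:
play_rows --plan '[0.2, -5.5, 0, 2.6, 0, 0, 0, 0.2, -5.5, 0, 2.6, 0, 0, 0, 0.2, -5.5, 0, 2.6, 0, 0, 0, 0.2, -5.5, 0, 2.6, 0, 0, 0, 0.2, -5.5, 0, 2.6, 0, 0, 0, 0.2, -5.5, 0, 2.6, 0, 0, 0, 0.2, -5.5, 0, 2.6, 0, 0, 0, 0.2, -5.5, 0, 2.6, 0, 0, 0, 0.2, -5.5, 0, 2.6, 0, 0, 0, 0.2, -5.5, 0, 2.6, 0, 0, 0, 0.2, -5.5, 0, 2.6, 0, 0, 0, 0.2, -5, 0, 2.4, 0, 0, 0]'

```text
time_s: 8.55
eef_pos: [0.6035, 0.0282, 0.0742]
tcp_rot: [2.256, 1.707, -0.51]
wrist_force: [0.6, 0.1, -1.1]
finger_gap: 0.0342
```

```bash
python3 look.py 5
```

```text
[0.60354788 0.02821852 0.0742241 ] [ 0.55952842  0.05764992 -1.09421973] 8.55
TCP behind coaster mm 35.10461502875981 lat 0.5616320471593973
```

View pics/t5.png

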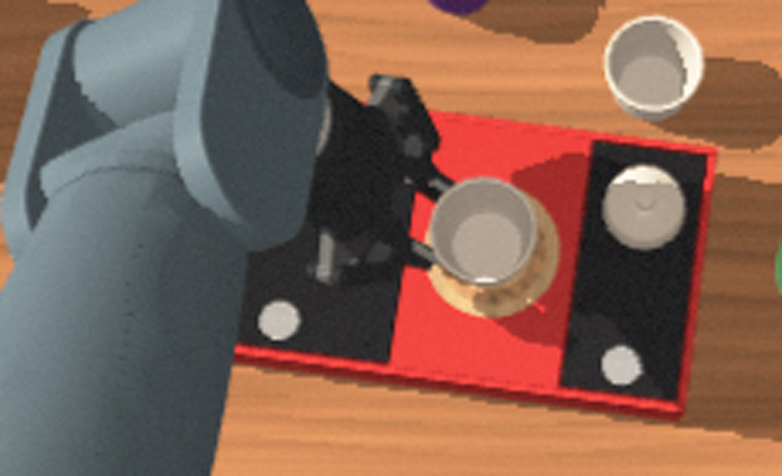

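View pics/s5.png

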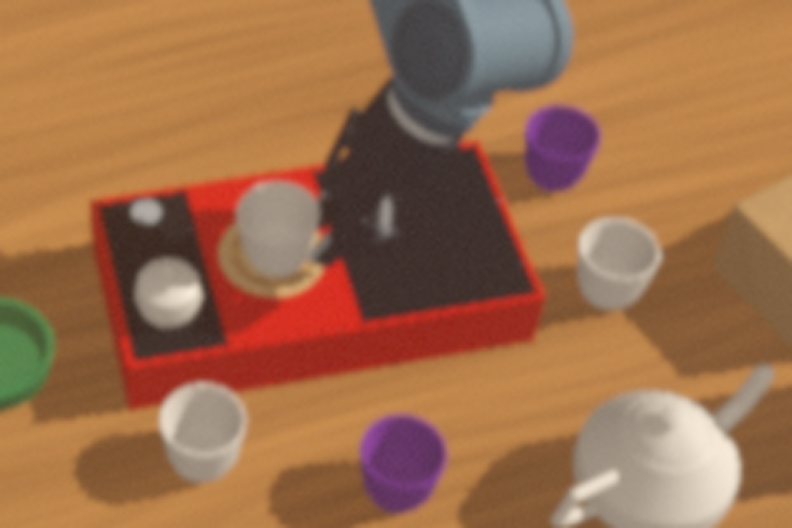

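```bash
python3 - <<'E'
from h import *
R,t,_=boxfit()
c=ray("top",(140+483.5/3.4,150+232/3.4),.117)[:2];print("cup box",R.T@(c-t))
c=ray("scene",(260+278.5/3.3,180+209/3.3),.117)[:2];print("scene cup box (bias +2,+4)",R.T@(c-t))
print(arm.state()["eef_pos"])
E
```

```text
cup box [-0.00031283 -0.03369237]
scene cup box (bias +2,+4) [ 0.00037179 -0.02738917]
[0.60346242 0.02804248 0.074225  ]
```

The cup stands within 2 mm of the coaster's centre. Now backing away, then up, straightening the tool and shutting the fingers.

Emit:
play_rows --plan '[0.2, 9, 0, -4.3, 0, 0, 0, 0.2, 13.5, 0, -6.4, 0, 0, 0, 0.2, 18, 0, -8.6, 0, 0, 0, 0.2, -10, 0, -22, 0, 0, 0, 0.2, -15, 0, -32, 0, 0, 0, 1, -15, 0, -32, 0, 0, 0, 1, 0, 0, 0, 0, 8.5, 0, 1, 0, 0, 0, 0, 8.5, 0, 1, 0, 0, 0, 0, 8.5, 0, 1, 0, 0, 0, 0, 0, 0, 1, 0, 0, 0, 0, 0, 0]'

```text
time_s: 10.02
eef_pos: [0.6163, 0.073, 0.1699]
tcp_rot: [2.503, 1.896, -0.001]
wrist_force: [0.2, 0.0, -0.5]
finger_gap: -0.0
```

```bash
python3 - <<'E'
from h import *
s=arm.state();R=Ro.from_rotvec(s["tcp_rot"]).as_matrix();print(s["eef_pos"],R.round(3),s["joint_pos"].round(2),s["finger_gap"])
print(mv((.5444,.1316,.110)), mv((.5444,.1316,.110),(.5444,.1316,.160)))
E
```

```text
[0.61634013 0.0729758  0.16989222] [[ 0.271  0.963  0.   ]
 [ 0.963 -0.271 -0.002]
 [-0.002  0.001 -1.   ]] [-0.06  0.24  1.68 -0.    1.22  0.21] -1.4978260636912512e-05
[ 37.  -85.2  59.8] [ 0.1 -0.  50. ]
```

Emit:
play_rows --plan '[1, 9, -21.3, 9, 0, 0, 0, 1, 9, -21.3, 9, 0, 0, 0, 1, 9, -21.3, 9, 0, 0, 0, 1, 10, -21.3, 9, 0, 0, 0, 1, 0, 0, 0, 0, 0, 0, 1, 0, 0, 0, 0, 0, 0]'

```text
time_s: 10.78
eef_pos: [0.545, 0.1317, 0.1336]
tcp_rot: [2.503, 1.897, 0.001]
wrist_force: [0.4, 0.6, 0.2]
finger_gap: -0.0
```

```bash
python3 - <<'E'
from h import *
s=arm.state();R=Ro.from_rotvec(s["tcp_rot"]).as_matrix();print(s["eef_pos"])
im=arm.read_camera("wrist");cv2.imwrite("pics/w6.png",im)
c=arm.calibration("wrist");T=np.eye(4);T[:3,:3]=R;T[:3,3]=s["eef_pos"];T=T@c["mount"]
hsv=cv2.cvtColor(im,cv2.COLOR_BGR2HSV);m=cv2.inRange(hsv,(0,0,100),(180,60,255))
for k in cv2.findContours(m,0,1)[0]:
    if 200<cv2.contourArea(k)<8000:
        (u,v),r=cv2.minEnclosingCircle(k);d=T[:3,:3]@[(u-c["cx"])/c["fx"],(v-c["cy"])/c["fy"],1];p=T[:3,3]+d*(.065-T[2,3])/d[2];print(u,v,r,cv2.contourArea(k),p)
M=np.linalg.inv(T);q=M@[.5444,.1316,.065,1];print(c["fx"]*q[0]/q[2]+c["cx"],c["fy"]*q[1]/q[2]+c["cy"])
E
```

```text
[0.54502765 0.13173517 0.13364816]
569.0 468.5 19.137758255004883 670.5 [ 0.66158805 -0.04423129  0.065     ]
56.0 469.0 18.868061065673828 619.0 [0.35650948 0.04147959 0.065     ]
624.5 438.5 16.324926376342773 202.5 [ 0.69644444 -0.03111838  0.065     ]
454.48486328125 422.48486328125 23.356029510498047 588.0 [0.59955972 0.00803345 0.065     ]
545.5 405.5 73.58338165283203 1416.5 [0.65341847 0.00508937 0.065     ]
209.5 355.0 21.52334213256836 212.5 [0.47386915 0.09031772 0.065     ]
324.0 316.7930908203125 29.631874084472656 785.0 [0.54269625 0.09553878 0.065     ]
283.0 319.5 40.215145111083984 1528.5 [0.52039199 0.10011583 0.065     ]
311.07501220703125 254.43804931640625 24.471757888793945 1749.5 [0.54559397 0.13221446 0.065     ]
309.2245327360812 256.08438113510005
```

View pics/w6.png

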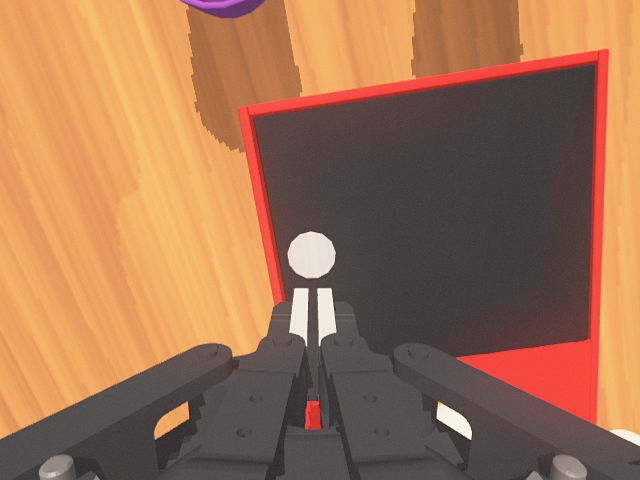

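Wrist view: the pad at (311,254) lies within 1 mm of the tool axis. Pressing.

Emit:
play_rows --plan '[1, 0.5, 0.3, 20, 0, 0, 0, 1, 0, 0, 20, 0, 0, 0, 1, 0, 0, 18, 0, 0, 0, 1, 0, 0, 6, 0, 0, 0, 1, 0, 0, 4, 0, 0, 0, 1, 0, 0, 3, 0, 0, 0, 1, 0, 0, 2, 0, 0, 0, 1, 0, 0, 0, 0, 0, 0]'

```text
time_s: 11.82
eef_pos: [0.5449, 0.1319, 0.0603]
tcp_rot: [2.505, 1.896, 0.001]
wrist_force: [-0.7, -0.9, 0.9]
finger_gap: -0.0001
```

```bash
python3 - <<'E'
from h import *
for _ in range(2):
    s=arm.state();print(s["eef_pos"],s["wrist_force"],s["torque"])
    cv2.imwrite("pics/w7.png",arm.read_camera("wrist"))
E
python3 look.py 7
```

```text
[0.54485991 0.13186027 0.06030514] [-0.71119622 -0.89631833  0.91438948] [-0.11032291  0.18903029  0.0237846 ]
[0.54485698 0.13184658 0.06030722] [-0.59939056 -0.05530603  2.34093753] [-0.05720595  0.1423445   0.04591243]
[0.54485443 0.13186088 0.0603007 ] [-1.36698328 -1.67493053  1.50266485] 11.925
TCP behind coaster mm 117.96467109180767 lat -85.00045691363111
```

View pics/w7.png

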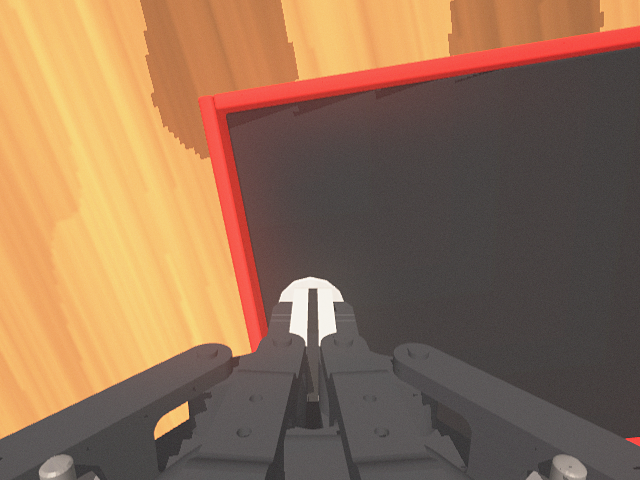

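View pics/s7.png

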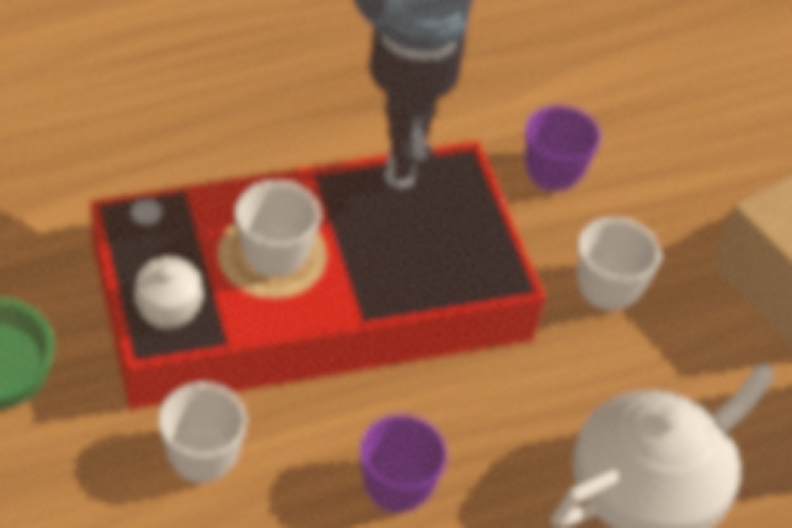

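The lid is visibly pressed in, with a shadow along the frame, but the force reads only about 2 N. I'll press slightly deeper, short of the stop, then withdraw upward.

Emit:
play_rows --plan '[1, 0, 0, 1, 0, 0, 0, 1, 0, 0, 0.5, 0, 0, 0, 1, 0, 0, 0, 0, 0, 0]'

```text
time_s: 12.4
eef_pos: [0.5449, 0.1318, 0.0587]
tcp_rot: [2.505, 1.896, 0.001]
wrist_force: [-0.8, -0.5, 2.2]
finger_gap: -0.0001
```

Emit:
play_rows --plan '[1, 0, 0, -4, 0, 0, 0, 1, 0, 0, -8, 0, 0, 0, 1, 0, 0, -12, 0, 0, 0, 1, 0, 0, -15, 0, 0, 0, 1, 0, 0, -20, 0, 0, 0, 1, 0, 0, -25, 0, 0, 0, 1, 0, 0, -35, 0, 0, 0, 1, 0, 0, -40, 0, 0, 0, 1, 0, 0, 0, 0, 0, 0]'

```text
time_s: 13.52
eef_pos: [0.5463, 0.1321, 0.222]
tcp_rot: [2.502, 1.894, 0.009]
wrist_force: [-0.9, 0.5, 0.3]
finger_gap: 0.0002
```

```bash
python3 look.py 8
```

```text
[0.54628198 0.13210023 0.22197784] [-0.86180942  0.47850783  0.26541569] 13.525
TCP behind coaster mm 118.59724925614911 lat -83.69852122273927
```

View pics/s8.png

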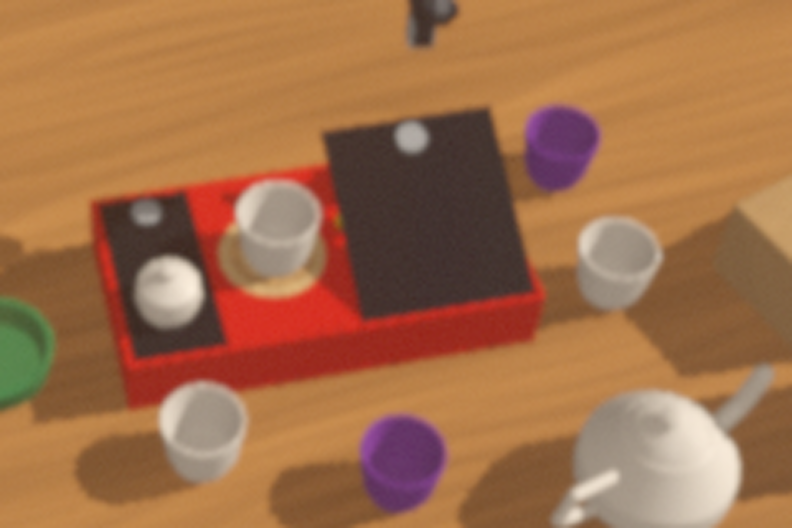

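View pics/t8.png

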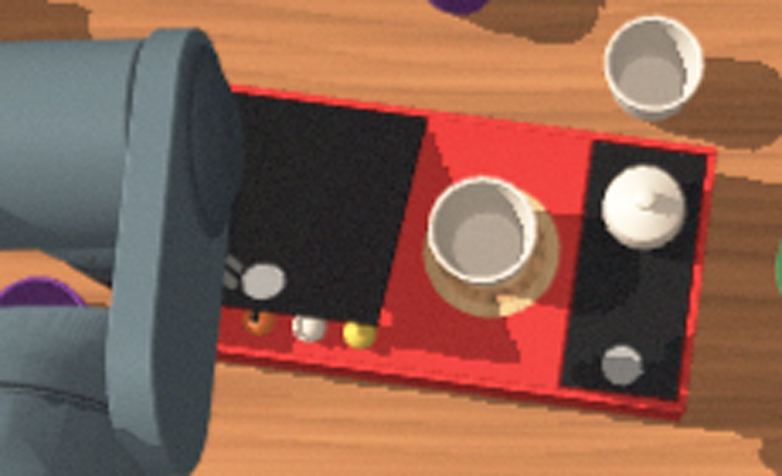

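The lid is ajar with candies visible under its edge. The cup stands on the coaster, and the small lid is shut. I'll rise a little more, check the cup once more and hand in.

Emit:
play_rows --plan '[1, 0, 0, -30, 0, 0, 0, 1, 0, 0, -20, 0, 0, 0, 1, 0, 0, 0, 0, 0, 0, 1, 0, 0, 0, 0, 0, 0, 1, 0, 0, 0, 0, 0, 0, 1, 0, 0, 0, 0, 0, 0]'

```text
time_s: 14.38
eef_pos: [0.5442, 0.1319, 0.2667]
tcp_rot: [-2.504, -1.895, 0.002]
wrist_force: [-0.5, 0.6, 0.8]
finger_gap: -0.0001
```

```bash
python3 - <<'E'
from h import *
R,t,_=boxfit()
c=ray("top",(140+482.5/3.4,150+230.5/3.4),.117)[:2];print("cup box",R.T@(c-t))
a=cv2.imread("pics/s8.png");b=arm.read_camera("scene")[180:340,260:500]
b=cv2.resize(b,None,fx=3.3,fy=3.3,interpolation=cv2.INTER_CUBIC);cv2.imwrite("pics/s9.png",b)
print("diff lid/cup region",cv2.absdiff(a,b)[90:340,80:560].mean())
print(arm.state()["eef_pos"],arm.hand_in())
E
```

```text
cup box [ 0.00055443 -0.03294051]
diff lid/cup region 1.527211111111111
the job is handed in; nothing more can be done
[0.54433113 0.13183164 0.26689046] None
```

The cup is on the coaster and the large lid is ajar. I handed the job in at about 14.4 s of the 48 s allowed.

**What I did:** I pushed the cup about 150 mm across the top, with the tilted fingertips low behind it. I then backed off and pressed the large lid's thumb pad about 6 mm down with shut fingers. On withdrawing upward, the catch released and the lid sprang open.

**Last checks:**
- **Cup:** the top view puts its centre about 2 mm from the coaster centre, upright. The allowance is 21 mm.
- **Large lid:** it stands open with candies visible under its edge, and was the same about 0.9 s later.
- **Everything else:** the small lid is shut. The sugar jar and the neighbouring cups look unmoved in the last pictures. I did not measure the ashtray or remote, but the arm never went near them.
- **Robot:** clear of the scene, with the fingertips about 14 cm above the open lid.

**Disagreements:**
- The scene camera reads about 4 mm off from the top camera. The offset is nearly the same for the box and the cup, and after correcting for it the scene view, taken just before I backed off, puts the cup about 4 mm from the coaster centre.
- The force while pressing read only about 2 N against the 4 N expected, but the lid did release.

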